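# Feed a carton down the roller track into the polisher's bay and shut the gate

## Task

Push the carton that stands on the roller track along the rollers, without lifting it, into the bay at the end until it is home against the rubber buffer at the back. Then draw the steel slide gate fully across behind it, as far as it goes, so that the carton cannot roll back out. Leave everything else on the bench as it is.

Things in the scene. Friction and masses are not known exactly. Their poses are not given: they have to be found in the camera images.
- lane: Roller track and bay, one unit fixed on the bench. Origin on the bench under the track's centre line; +y = travel, from open loading end to bay (robot's left); +x across, away from the robot. Ten free rollers, 30 mm diameter, y = -290 to 52 mm, tops 50 mm above the bench. Side rails: inner faces x = -70 and 70 mm, tops at 62 mm, y = -315 to 110 mm.
- mouth (a point): Middle of the bay's mouth, lane (0, 84, 48.5) mm. Flared guides, tops 101 mm above the bench, narrow the way from 140 mm wide at lane y = -12 mm to 108 mm here. Four slim gate posts, 105 mm high, stand at lane x = 54 to 72 and -54 to -72 mm, just before and after the gate's plane (lane y = 90 mm).
- bay_home (a point): Point on the bay's bed where the carton's origin lies when home: lane (0, 176.5, 48.5) mm, 70 mm in front of the black rubber buffer's face (lane y = 246.5 mm). The bay is open at the top, 108 mm wide inside, with a flat steel bed 1.5 mm below the roller tops and grey cheeks and back plate 105 mm high.
- carton: Closed brown carton with pale paper tape along its top, standing on the rollers: 95 mm wide (x), 140 mm long (y, about along the track), 80 mm high, 0.35 to 0.7 kg, too wide to grasp. Origin at the centre of its underside. Starts on the loading half, a little askew. Rolls easily (under 1 N) and coasts a few cm; slides with a few N on the bay's bed.
- gate (a joint): Slide gate's travel, m: 0 = open (blade withdrawn on the track's far side, 10 mm clear of the mouth), 0.130 = shut (end stop; its edge is 12 mm into the near cheek's slot). Slides along lane -x, towards the robot, with 2.5 N friction; stays where left. Upright steel blade 6 mm thick, 55 to 115 mm above the bench, lane y = 90 mm; 14 mm clear of a carton that is home.
- pull (a point): Middle of the upper edge of the gate's pull plate, the upright steel plate on the blade's outer end: 12 mm thick (lane x), 50 mm wide (lane y), 67 to 135 mm above the bench. It moves with the gate: lane (216 mm - travel, 90 mm). The fixed guide channel below is 17 mm wide, 68 mm high and ends at lane x = 225 mm. From above it can be hooked from its far side or pinched.
- small_carton: Bystander: smaller closed carton on the bench, 70 x 100 x 55 mm high; origin under its centre.
- tin: Bystander: round tin, 72 mm diameter, 85 mm high; origin under its centre.
- compound_bar: Bystander: bar of polishing compound in a paper sleeve, 130 x 45 x 38 mm high; origin under its centre.
- felt_wheel: Bystander: felt polishing wheel lying flat, 120 mm diameter, 33 mm high; origin under its centre.
- brush_wheel: Bystander: brush wheel lying flat, 80 mm diameter, 30 mm high; origin under its centre.
- wrench: Bystander: steel wrench lying flat, 190 mm long.
- brush: Bystander: hand brush lying flat, 200 mm long.
Not all that is in view belongs to the job. Leave any green or purple look-alike of the carton alone.

How it is judged:
By the outcome, as a careful person would: the job done as asked, in the order asked, and still so for the second after the job is handed in, with the robot touching nothing.
It also fails if it takes over 51 s, if anything falls off the work surface, if the arm or the gripper's body presses on something with over 40 N, if the wrist force passes 120 N, or if a joint passes its speed limit or range.

## Robot

A 6-joint arm with a two-finger parallel gripper is mounted at the origin on the work surface. World frame = base frame: x ahead of the robot, y to its left, z up, the work surface at z = 0. Lengths are in m, angles in rad, forces in N, time in s.
With the tool pointing down it reaches from about 0.325 to 1 m from the base axis. Payload 5.1 kg.
Tool frame: the origin (TCP) lies at the centre of the arm's flange, where the gripper is bolted on; the fingertips stand 173 mm ahead of it and the grasp point (between the pads) lies 155 mm ahead of it; z points along the fingers, y is the line along which they close (so a half turn about z gives the same grasp; the last joint's range is limited). The gripper opens to 85 mm and grips with 20 to 120 N. Pads are 22 mm wide; open, the fingers measure 114 mm over their backs; the gripper's body (76 mm by 85 mm) begins 54 mm behind the grasp point. The pads swing forward as they close: fully open they stand 13 mm farther back than shut.
Start: joints at [1.163, 0.124, 1.65, -0, 1.367, -0.083], TCP at [0.207, 0.616, 0.405] pointing down, gripper open.
Joint ranges: [-2.61, 2.61], [-1.02, 2.33], [0.03, 2.71], [-1.35, 4.49], [0.32, 2.68], [-2.91, 2.91]. Speed limits (rad/s): [2.57, 2.57, 3.14, 3.14, 3.14, 3.14].

## Interface

Orientations are given as a unit quaternion [w, x, y, z].
In Python, from workcell import ctrl gives the robot as it stands.
- The arm moves only by the shell command python3 -m pendant 'ROWS' [OPENING]. ROWS is text: rows parted by semicolons, each of 6 numbers parted by spaces: the shift along the tool's x, y, z each as a share of 0.75 m, from -1 to 1, then the turn, a rotation vector about the tool's x, y, z each as a share of pi/4 rad, from -1 to 1. A call has 1 to 12 rows; each row shifts and turns the commanded pose from where the row before left it, along the tool's axes as they then stand; what a row does not reach is not made up. A row lasts 1/10 s, in which the tool goes at most 50 mm and 8.59 degrees, less where a joint would pass 70% of its speed; a pose out of reach is approached as far as the arm can. A call with a number of a shift or a turn outside -1 to 1 is refused whole. A call with a gripper value outside its range is refused whole. OPENING is the opening, from 0 (shut) to 1 (fully open), set as the call begins (- or left out, the last holds). The fingers move at their own pace and stop on an object; the grip force is fixed at half the most. Time passes only in rows, so rows that do not move let the fingers close. It gives the time, the measured TCP pose, the force, the opening and the grip force at its end, in the units of the state.
- ctrl.read_state(): the state, without advancing time (a new reading comes with each control period).
- ctrl.camera(name): name is "scene" or "side" or "wrist"; returns a dict with "image" (420x560x3 uint8, red, green, blue), "fx", "fy", "cx", "cy" (pixels), "T" (4x4, takes a point from camera to world coordinates). Camera axes: x right, y down, z forward; pixel columns grow to the right and rows downward; lengths in m; the calibration is good to about 2 mm. The wrist camera is an equidistant fisheye: a pixel r from the principal point sees the ray r / f radians off the axis. A picture is of the moment at which its call begins. There is no depth.
- ctrl.finish_job(): hands the job in; it is judged then, once.
Trained networks look in a picture, given as the dict that the camera call returned (one of the last four; its "shot" number tells which), for a name from the list of things; names that differ only in an ending like _2 or _b are one class to them, and where a whole thing is asked for, a point or a joint stands for the part that bears it (a point fixed in the world has none). Each returns a list of dicts, best first, with "score" (0 to 1); they miss things now and then, are a little off and sometimes report something else, mostly with a low value. They report only what shows in the picture. A call takes as long as a camera call. They do not tell look-alikes from the thing itself.
- ctrl.trace(picture, query): "pixels" (420x560 bool, what is visible of it) and "box" ([centre column, centre row, width, height] in pixels, round what is visible of it).
The state is a dict: "clock": time; "joints": joint angles; "joint_vel": joint speeds; "joint_efforts": joint torques, N m; "eef_pos": TCP position; "orientation": TCP orientation; "ft_force": force on the tool from outside, world axes, zero at the start; "moment": the same for the moment, N m; "grip_width": finger opening in m; "grasp_force": force on a finger pad.
Only numpy, scipy, OpenCV 4.12 (cv2) and the standard library are available. Lean on these libraries where they do the work, as an engineer would, in place of code of your own. Each camera call takes 0.05 s, during which the arm holds its last target. There are 200 camera calls.

## Working session

There is one attempt and no reset: what is moved stays moved. The work goes in short steps, Python scripts to look and compute and a shell command to move; the robot and the scene stay as the last step left them, time stands still between calls to the robot, and variables do not carry over. Pictures are saved under pics/ and viewed, at most 11 in all, crops included, and the job is handed in when it is done.

```bash
ls; mkdir -p pics; cat > h.py <<'E'
import numpy as np, cv2
from workcell import ctrl
def ray(c,u,v,fish=False):
    a=np.array([(u-c["cx"])/c["fx"],(v-c["cy"])/c["fy"]])
    if fish:
        r=np.linalg.norm(a); d=np.array([*(a/r*np.sin(r) if r>0 else a),np.cos(r)])
    else: d=np.array([*a,1.])
    T=np.array(c["T"]); d=T[:3,:3]@d
    return T[:3,3], d/np.linalg.norm(d)
def atz(c,u,v,z,fish=False):
    o,d=ray(c,u,v,fish); return o+d*(z-o[2])/d[2]
def proj(c,P):
    T=np.array(c["T"]); p=T[:3,:3].T@(np.asarray(P,float)-T[:3,3])
    return np.array([c["cx"]+c["fx"]*p[0]/p[2],c["cy"]+c["fy"]*p[1]/p[2]])
def save(c,n): cv2.imwrite("pics/"+n,cv2.cvtColor(c["image"],cv2.COLOR_RGB2BGR))
E
python3 - <<'E'
from h import *
for n in("scene","side"):
    c=ctrl.camera(n); save(c,n+"0.png"); print(n,c["fx"],np.round(c["T"],3).tolist())
    for q in("lane","carton","gate","pull"):
        for d in ctrl.trace(c,q)[:3]: print(q,round(d["score"],2),np.round(d["box"]))
print(ctrl.read_state())
E
```

```text
pics
scene 398.30923473807195 [[-0.718, 0.544, -0.434, 0.973], [0.696, 0.575, -0.43, 0.477], [0.016, -0.611, -0.792, 1.021], [0.0, 0.0, 0.0, 1.0]]
lane 0.59 [294. 234. 186. 152.]
carton 0.92 [211. 131.  38.  35.]
carton 0.69 [277. 143.  48.  47.]
carton 0.62 [274. 204.  60.  55.]
gate 0.84 [288. 272.  39.  46.]
pull 0.73 [292. 269.  45.  51.]
side 408.511294301129 [[-0.914, -0.313, 0.259, 0.117], [-0.406, 0.694, -0.595, 0.815], [0.006, -0.649, -0.761, 1.156], [0.0, 0.0, 0.0, 1.0]]
lane 0.97 [273. 233. 119. 145.]
carton 0.87 [293. 204.  37.  45.]
carton 0.76 [355. 147.  34.  41.]
carton 0.64 [372. 192.  47.  36.]
gate 0.73 [236. 227.  51.  28.]
pull 0.79 [236. 228.  48.  23.]
{'clock': 0.5, 'joints': array([ 1.16338534e+00,  1.23830944e-01,  1.65035359e+00,  4.29265386e-05,
        1.36750356e+00, -8.25989656e-02]), 'joint_vel': array([-6.98074754e-04, -1.02187212e-03, -5.72571349e-05,  7.89737161e-04,
        2.15878119e-03,  3.52934959e-04]), 'joint_efforts': array([-4.95849981e-04, -4.23081100e+01, -3.65319121e+01, -7.76360343e-05,
        1.28321481e-03, -3.38260470e-06]), 'eef_pos': array([0.20745012, 0.61598662, 0.40467045]), 'orientation': array([-3.19690767e-05,  1.61697299e-01,  9.86840403e-01, -4.11990313e-05]), 'ft_force': array([-0.03073186, -0.16456429, -0.299189  ]), 'moment': array([-0.02687042,  0.04937988, -0.0802432 ]), 'grasp_force': 0.0, 'grip_width': 0.08540468875208257}
```

View pics/scene0.png

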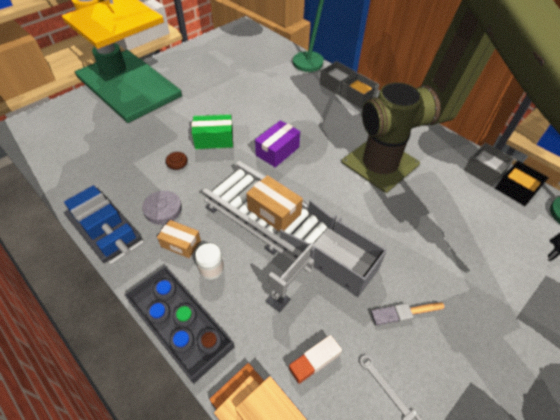

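View pics/side0.png

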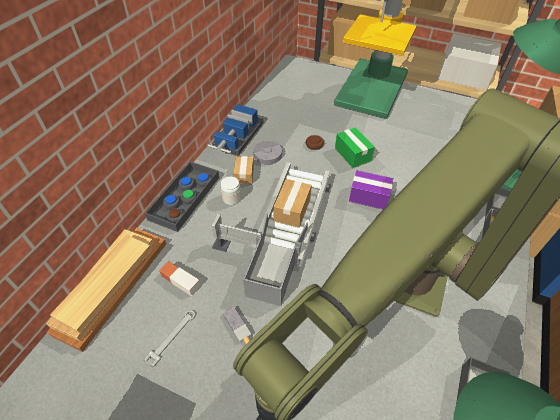

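The brown carton on the rollers is at scene (274,204) and side (293,204). Things it could be confused with, in scene pixels: green box (211,131), purple box (277,143), small brown carton on the bench (180,238). I choose the one on the rollers and check it in an enlarged crop.

```bash
python3 - <<'E'
import cv2
a=cv2.imread("pics/scene0.png"); a=a[155:315,195:395]; cv2.imwrite("pics/sc.png",cv2.resize(a,None,fx=3.75,fy=3.75,interpolation=cv2.INTER_CUBIC))
a=cv2.imread("pics/side0.png"); a=a[155:310,200:345]; cv2.imwrite("pics/si.png",cv2.resize(a,None,fx=3.75,fy=3.75,interpolation=cv2.INTER_CUBIC))
E
```

```text
(no output)
```

View pics/sc.png

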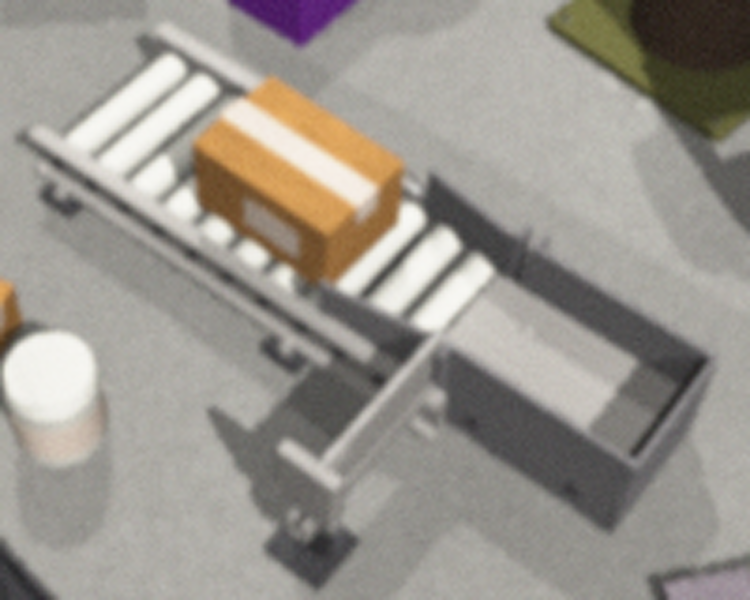

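View pics/si.png

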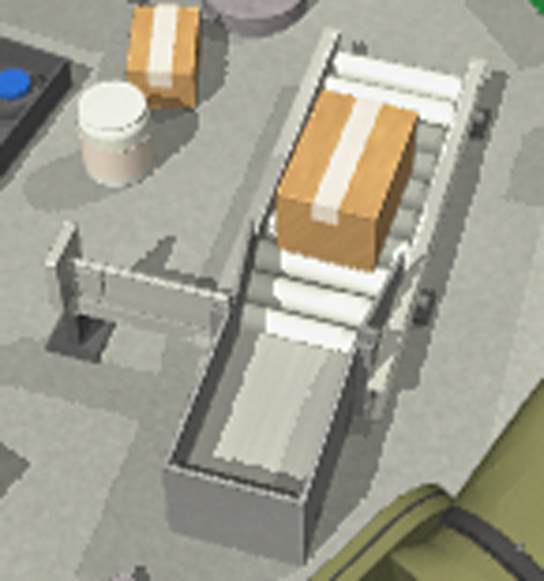

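```bash
cat > fit.py <<'E'
from h import *
from scipy.optimize import least_squares
C={n:ctrl.camera(n) for n in("scene","side")}
sc=lambda n,u,v:(n,np.array([(195 if n=="scene" else 200)+u/3.75,155+v/3.75]))
def R(a): return np.array([[np.cos(a),-np.sin(a),0],[np.sin(a),np.cos(a),0],[0,0,1]])
L=[] # lane pts: fn(t,yb,r)
add=lambda n,u,v,f:L.append((*sc(n,u,v),f))
add("scene",32,132,lambda t,yb,r:(r,-315,62)); add("scene",160,32,lambda t,yb,r:(-r,-315,62))
add("side",333,38,lambda t,yb,r:(r,-315,62)); add("side",478,65,lambda t,yb,r:(-r,-315,62))
add("scene",285,445,lambda t,yb,r:(216,65,135)); add("scene",338,480,lambda t,yb,r:(216,115,135))
add("side",70,230,lambda t,yb,r:(216,65,135)); add("side",55,260,lambda t,yb,r:(216,115,135))
for n,u,v,s in(("scene",638,462,1),("scene",712,358,-1),("side",172,465,1),("side",302,492,-1)):
    add(n,u,v,lambda t,yb,r,s=s:(s*t,yb,105))
def res(p):
    return np.concatenate([proj(C[n],np.array([p[0],p[1],0])+R(p[2])@np.array(f(*p[3:]))/1e3)-px for n,px,f in L])
s=least_squares(res,[.55,.1,0,56,255,75],x_scale=[.1,.1,.1,10,10,10],loss="soft_l1")
p=s.x; print("lane",np.round(p,4)); print(np.round(res(p).reshape(-1,2),1).tolist())
K=[(*sc(n,u,v),q) for n,u,v,q in(("scene",272,80,(-47.5,-70,80)),("scene",403,165,(-47.5,70,80)),("scene",322,235,(47.5,70,80)),("scene",195,145,(47.5,-70,80)),("scene",322,283,(47.5,70,0)),
 ("side",318,92,(47.5,-70,80)),("side",418,115,(-47.5,-70,80)),("side",375,218,(-47.5,70,80)),("side",278,200,(47.5,70,80)),("side",375,270,(-47.5,70,0)))]
rc=lambda q:np.concatenate([proj(C[n],q[:3]+R(q[3])@np.array(P)/1e3)-px for n,px,P in K])
k=least_squares(rc,[*p[:2],.05,p[2]],x_scale=.1,loss="soft_l1").x
print("carton",np.round(k,4),np.round(rc(k).reshape(-1,2),1).tolist(),"in lane mm",np.round(R(p[2]).T@(k[:3]-[p[0],p[1],0])*1e3,1),"rel yaw deg",np.degrees(k[3]-p[2]))
W=lambda q:np.round(np.array([p[0],p[1],0])+R(p[2])@np.array(q)/1e3,4)
for nm,q in(("mouth",(0,84,48.5)),("home",(0,176.5,48.5)),("pull",(216,90,135)),("start",(0,-315,62))):print(nm,W(q))
s=ctrl.read_state();print(s["clock"],s["eef_pos"],s["orientation"])
E
python3 fit.py
```

```text
lane [4.41600e-01 2.05000e-02 1.35200e-01 5.30179e+01 2.50847e+02 7.83417e+01]
[[1.1, -1.5], [0.2, -2.3], [-0.4, -2.2], [0.2, -1.4], [-1.2, 0.1], [0.4, 2.0], [-1.6, -1.8], [-3.5, 1.8], [-0.1, -2.6], [0.3, -1.9], [0.1, 0.2], [-0.2, 1.9]]
carton [ 0.4571 -0.0726  0.0424  0.1051] [[-1.1, -1.1], [-0.1, -0.8], [0.7, 0.2], [-1.8, -0.4], [0.4, 3.5], [1.0, -0.0], [0.1, -0.1], [0.5, 1.4], [-0.9, -0.6], [-0.5, 2.4]] in lane mm [  2.8 -94.3  42.4] rel yaw deg -1.7251658513922048
mouth [0.4303 0.1037 0.0485]
home [0.4178 0.1954 0.0485]
pull [0.6435 0.1388 0.135 ]
start [ 0.4841 -0.2916  0.062 ]
0.6 [0.20744162 0.61599828 0.40474689] [3.95176661e-06 1.61677208e-01 9.86843696e-01 1.26655231e-05]
```

```bash
python3 -m pendant '0 0 0 0 0 0.18;0 0 0 0 0 0.18;0 0 0 0 0 0.18;0 0 0 0 0 0.18;0 0 0 0 0 0.18;0 0 0 0 0 0.18;0 0 0 0 0 0.18;0 0 0 0 0 0.156' && python3 -m pendant '-0.06 0.017 0 0 0 0;-0.06 0.017 0 0 0 0;-0.06 0.017 0 0 0 0;-0.06 0.017 0 0 0 0;-0.06 0.017 0 0 0 0;-0.06 0.017 0 0 0 0;-0.06 0.017 0 0 0 0;-0.06 0.017 0 0 0 0;-0.06 0.017 0 0 0 0;-0.06 0.017 0 0 0 0;-0.06 0.017 0 0 0 0;-0.06 0.017 0 0 0 0' 0.45
python3 - <<'E'
from h import *
c=ctrl.camera("wrist"); save(c,"w1.png"); print(c["fx"],c["cx"],c["cy"],np.round(c["T"],3).tolist())
np.save("w1.npy",np.array([c["fx"],c["fy"],c["cx"],c["cy"],*np.array(c["T"]).ravel()]))
for q in("lane","carton","pull"):
    for d in ctrl.trace(c,q)[:3]: print(q,round(d["score"],2),np.round(d["box"]))
E
```

```text
clock: 1.4
eef_pos: [0.2075, 0.616, 0.4048]
orientation: [-0.0, 0.66, 0.751, 0.0]
ft_force: [-0.1, -0.2, -1.2]
grip_width: 0.0856
grasp_force: 0.0
clock: 2.6
eef_pos: [0.4313, 0.0994, 0.4052]
orientation: [0.0, 0.658, 0.753, 0.001]
ft_force: [0.8, -0.3, -0.6]
grip_width: 0.0383
grasp_force: 0.0
325.19226210127806 278.92526023285916 200.7917567551897 [[0.991, 0.126, 0.04, 0.421], [0.132, -0.95, -0.284, 0.173], [0.002, 0.287, -0.958, 0.375], [0.0, 0.0, 0.0, 1.0]]
lane 0.67 [354. 172. 320. 345.]
carton 0.95 [149. 384.  47.  44.]
carton 0.8 [284. 308.  98.  85.]
carton 0.47 [428. 190. 177.  60.]
pull 0.86 [428. 188. 184.  61.]
pull 0.2 [355. 172. 322. 343.]
```

View pics/w1.png

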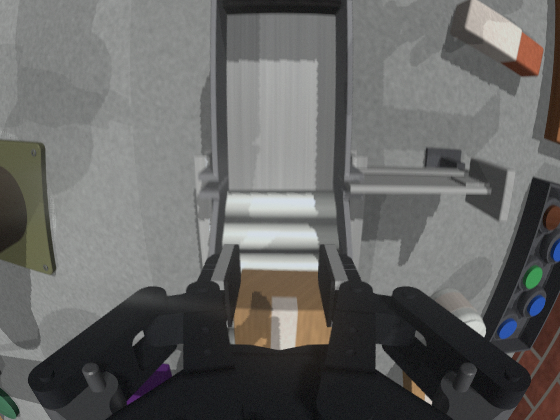

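The wrist picture shows the bay, with bed edges at columns 227 and 337. The pull plate is at (470–513, 160–218) and the carton's front top is at (232–330, 270).

```bash
python3 - <<'E'
from h import *
a=np.load("w1.npy"); c=dict(fx=a[0],fy=a[1],cx=a[2],cy=a[3],T=a[4:].reshape(4,4))
p=np.array([.4416,.0205]);t=.1352
def lane(w): d=w[:2]-p; return np.round([(d[0]*np.cos(t)+d[1]*np.sin(t))*1e3,(-d[0]*np.sin(t)+d[1]*np.cos(t))*1e3],1)
for n,u,v,z in(("bedL",228,60,.0485),("bedR",336,60,.0485),("bedL",228,180,.0485),("bedR",336,180,.0485),("buffer base",280,14,.0485),("bed front",280,192,.0485),("cartonF L",236,269,.13),("cartonF R",322,269,.13),("roller9 mid",280,207,.05),("pull top",514,168,.135),("pull top",507,219,.135),("blade top",440,183,.115),("blade in end",350,183,.115)):
    w=atz(c,u,v,z,True); print(n,np.round(w,4),lane(w))
g=cv2.imread("pics/w1.png"); cv2.imwrite("pics/w1c.png",cv2.resize(g[110:290,190:540],None,fx=2.28,fy=2.28,interpolation=cv2.INTER_CUBIC))
E
```

```text
bedL [0.3658 0.2134 0.0485] [-49.1 201.4]
bedR [0.4718 0.2279 0.0485] [ 57.8 201.4]
bedL [0.3796 0.0913 0.0485] [-51.8  78.5]
bedR [0.4907 0.1061 0.0485] [60.2 78.2]
buffer base [0.4105 0.267  0.0485] [  2.4 248.5]
bed front [0.4348 0.0856 0.0485] [ 2.  65.4]
cartonF L [0.4032 0.0349 0.13  ] [-36.1  19.4]
cartonF R [0.4762 0.0445 0.13  ] [37.5 19.2]
roller9 mid [0.4369 0.0698 0.05  ] [ 2.  49.5]
pull top [0.6394 0.1607 0.135 ] [214.9 112.2]
pull top [0.6481 0.1122 0.135 ] [216.9  63. ]
blade top [0.5728 0.1311 0.115 ] [144.9  91.9]
blade in end [0.4889 0.1189 0.115 ] [60.1 91.1]
```

View pics/w1c.png

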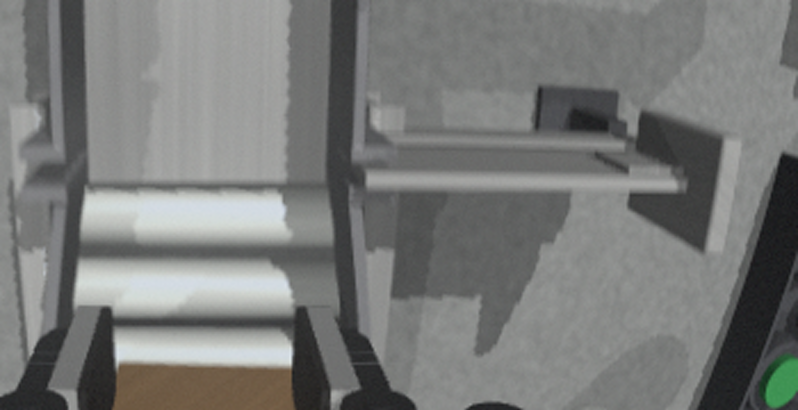

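```bash
python3 -m pendant '-0.058 0.0005 0 0 0 0;-0.058 0.0005 0 0 0 0;-0.058 0.0005 0 0 0 0;-0.058 0.0005 0 0 0 0;-0.058 0.0005 0 0 0 0;-0.058 0.0005 0 0 0 0;-0.058 0.0005 0 0 0 0;0 0 0.049 0 0 0;0 0 0.049 0 0 0;0 0 0.049 0 0 0;0 0 0.049 0 0 0;0 0 0 0 0 0'
python3 - <<'E'
from h import *
c=ctrl.camera("scene"); save(c,"s2.png")
cv2.imwrite("pics/s2c.png",cv2.resize(cv2.cvtColor(c["image"],cv2.COLOR_RGB2BGR)[120:315,180:395],None,fx=3,fy=3,interpolation=cv2.INTER_CUBIC))
E
```

```text
clock: 4.0
eef_pos: [0.4726, -0.1973, 0.2519]
orientation: [-0.006, 0.657, 0.754, -0.001]
ft_force: [-1.2, 0.1, -0.2]
grip_width: 0.0385
grasp_force: 0.0
```

View pics/s2c.png

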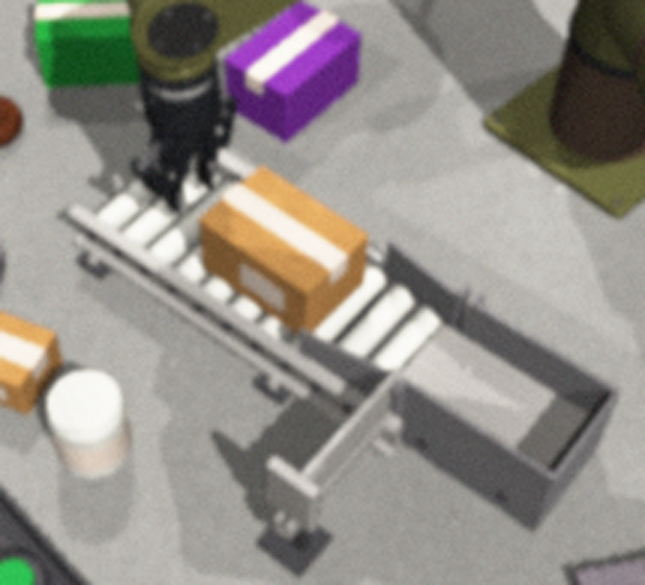

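Picture: the fingers (crop 180,180) stand behind the carton (crop 285,250), clear of everything else. I'll start the push.

```bash
python3 -m pendant '0.009 0 0 0 0 0;0.009 0 0 0 0 0;0.009 0 0 0 0 0;0.009 0 0 0 0 0;0.008 0 0 0 0 0;0.008 0 0 0 0 0;0.008 0 0 0 0 0;0.008 0 0 0 0 0;0.009 0 0 0 0 0;0.009 0 0 0 0 0;0.01 0 0 0 0 0;0.01 0 0 0 0 0' && python3 -m pendant '0.01 0 0 0 0 0;0.01 0 0 0 0 0;0.01 0 0 0 0 0;0.01 0 0 0 0 0;0.01 0 0 0 0 0;0.01 0 0 0 0 0;0.01 0 0 0 0 0;0.01 0 0 0 0 0;0.01 0 0 0 0 0;0.01 0 0 0 0 0;0.01 0 0 0 0 0;0.01 0 0 0 0 0'
python3 - <<'E'
from h import *
for n in("scene","wrist"):
    c=ctrl.camera(n); print(n,[(round(d["score"],2),np.round(d["box"])) for d in ctrl.trace(c,"carton")[:4]]); save(c,n+"3.png")
E
```

```text
clock: 5.25
eef_pos: [0.4637, -0.1208, 0.2577]
orientation: [-0.0, 0.658, 0.753, -0.0]
ft_force: [0.3, -0.5, -0.6]
grip_width: 0.0383
grasp_force: 0.0
clock: 6.45
eef_pos: [0.4517, -0.0316, 0.2577]
orientation: [0.0, 0.658, 0.753, 0.0]
ft_force: [0.5, 0.2, 0.5]
grip_width: 0.0386
grasp_force: 0.0
scene [(0.64, array([310., 222.,  57.,  54.])), (0.64, array([263., 149.,  19.,  25.])), (0.63, array([213., 133.,  41.,  37.])), (0.38, array([294., 237., 184., 152.]))]
wrist [(0.88, array([ 25., 381.,  51.,  76.])), (0.59, array([280., 138., 299., 275.]))]
```

```bash
python3 -m pendant '0.012 0 0 0 0 0;0.012 0 0 0 0 0;0.012 0 0 0 0 0;0.012 0 0 0 0 0;0.012 0 0 0 0 0;0.012 0 0 0 0 0;0.012 0 0 0 0 0;0.012 0 0 0 0 0;0.012 0 0 0 0 0;0.012 0 0 0 0 0;0.012 0 0 0 0 0;0.012 0 0 0 0 0' 
python3 - <<'E'
from h import *
c=ctrl.camera("scene"); print([(round(d["score"],2),np.round(d["box"])) for d in ctrl.trace(c,"carton")[:4]]); save(c,"s4.png")
cv2.imwrite("pics/s4c.png",cv2.resize(cv2.cvtColor(c["image"],cv2.COLOR_RGB2BGR)[150:315,210:395],None,fx=3.5,fy=3.5,interpolation=cv2.INTER_CUBIC))
E
```

```text
clock: 7.85
eef_pos: [0.4372, 0.0756, 0.2577]
orientation: [-0.0, 0.658, 0.753, -0.0]
ft_force: [-0.2, -2.6, 0.7]
grip_width: 0.0384
grasp_force: 0.0
[(0.83, array([278., 143.,  48.,  46.])), (0.77, array([211., 133.,  40.,  34.])), (0.66, array([342., 242.,  60.,  52.]))]
```

View pics/s4c.png

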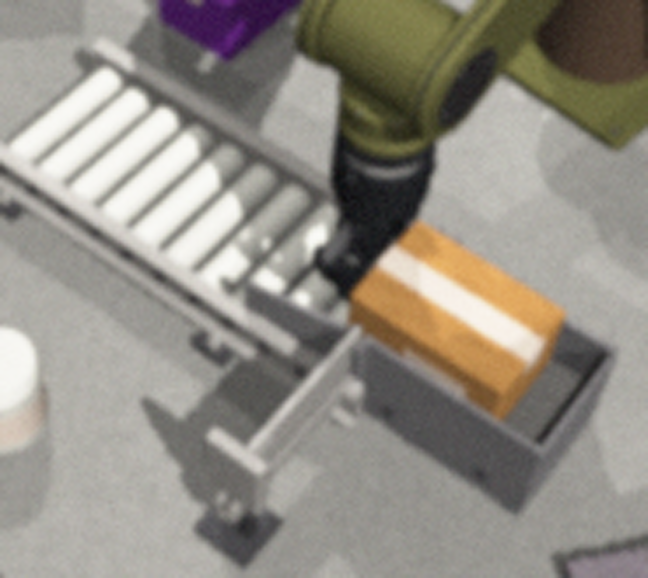

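The carton is straight in the bay (crop 455,320), about 40 mm short of the buffer. I'll push on slowly.

```bash
python3 -m pendant '0.007 0 0 0 0 0;0.007 0 0 0 0 0;0.007 0 0 0 0 0;0.007 0 0 0 0 0;0.006 0 0 0 0 0;0.005 0 0 0 0 0;0.003 0 0 0 0 0;0.002 0 0 0 0 0' && python3 -m pendant '0.002 0 0 0 0 0;0.002 0 0 0 0 0;0.002 0 0 0 0 0'
```

```text
clock: 8.75
eef_pos: [0.4329, 0.1078, 0.2577]
orientation: [0.0, 0.658, 0.753, -0.0]
ft_force: [-0.9, -2.4, -0.2]
grip_width: 0.0384
grasp_force: 0.0
clock: 9.05
eef_pos: [0.4324, 0.1112, 0.2578]
orientation: [0.001, 0.658, 0.753, -0.002]
ft_force: [-0.2, -13.6, 1.6]
grip_width: 0.0383
grasp_force: 0.0
```

```bash
python3 -m pendant '0.001 0 0 0 0 0;0.001 0 0 0 0 0' && python3 -m pendant '0.001 0 0 0 0 0;0 0 0 0 0 0'
python3 - <<'E'
from h import *
c=ctrl.camera("side"); cv2.imwrite("pics/sd5c.png",cv2.resize(cv2.cvtColor(c["image"],cv2.COLOR_RGB2BGR)[160:310,200:360],None,fx=3.8,fy=3.8,interpolation=cv2.INTER_CUBIC))
E
```

```text
clock: 9.25
eef_pos: [0.4323, 0.1119, 0.2578]
orientation: [0.002, 0.658, 0.753, -0.003]
ft_force: [0.2, -18.1, 2.6]
grip_width: 0.0387
grasp_force: 0.0
clock: 9.45
eef_pos: [0.4323, 0.1122, 0.2579]
orientation: [0.003, 0.658, 0.753, -0.003]
ft_force: [-0.2, -19.2, 2.3]
grip_width: 0.0384
grasp_force: 0.0
```

View pics/sd5c.png

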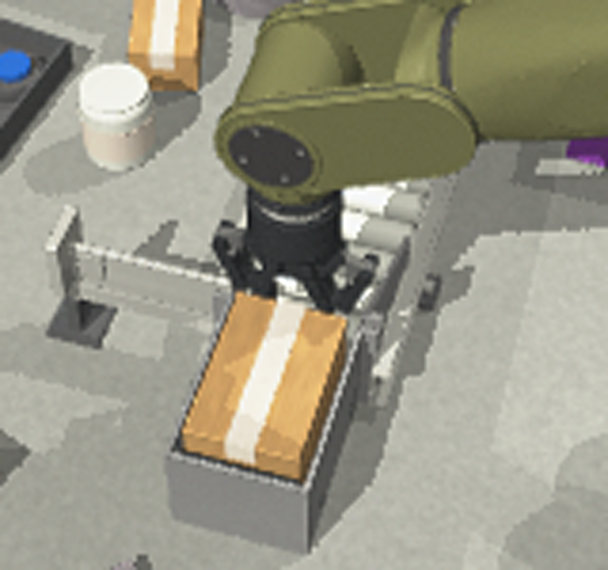

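The carton is home: its far top edge sits at the back plate (crop 245,460) and the force has risen to 19 N. Next I back off, rise, shut the fingers and go to the far side of the pull plate.

```bash
python3 -m pendant '-0.03 0 0 0 0 0;-0.05 0 0 0 0 0;-0.02 0 -0.03 0 0 0;0 0 -0.06 0 0 0;0 0 -0.06 0 0 0;0 0.06 0 0 0 0;0 0.06 0 0 0 0;0 0.06 0 0 0 0;0 0.06 0 0 0 0;0 0.06 0 0 0 0;0 0.06 0 0 0 0;0 0 0 0 0 0' 0 && python3 -m pendant '0.05 0 0 0 0 0;0.05 0 0 0 0 0;0 0 0 0 0 0;0 0 0 0 0 0'
python3 - <<'E'
from h import *
w=ctrl.read_state()["eef_pos"]; d=w[:2]-[.4416,.0205];t=.1352
print("lane",d[0]*np.cos(t)+d[1]*np.sin(t),-d[0]*np.sin(t)+d[1]*np.cos(t))
c=ctrl.camera("scene"); save(c,"s6.png"); print([(round(x["score"],2),np.round(x["box"])) for x in ctrl.trace(c,"carton")[:4]])
cv2.imwrite("pics/s6c.png",cv2.resize(cv2.cvtColor(c["image"],cv2.COLOR_RGB2BGR)[170:330,210:395],None,fx=3.5,fy=3.5,interpolation=cv2.INTER_CUBIC))
E
```

```text
clock: 10.7
eef_pos: [0.7134, 0.0767, 0.3667]
orientation: [-0.001, 0.658, 0.753, -0.0]
ft_force: [-0.9, 0.5, -0.7]
grip_width: -0.0002
grasp_force: 0.0
clock: 11.1
eef_pos: [0.6991, 0.1512, 0.3701]
orientation: [-0.0, 0.658, 0.753, -0.0]
ft_force: [-0.8, -0.3, 0.0]
grip_width: 0.0003
grasp_force: 0.0
lane 0.27276609314241707 0.09480112503143495
[(0.81, array([353., 250.,  64.,  58.])), (0.75, array([273., 139.,  41.,  34.])), (0.71, array([212., 132.,  39.,  34.])), (0.61, array([178., 239.,  46.,  35.]))]
```

View pics/s6c.png

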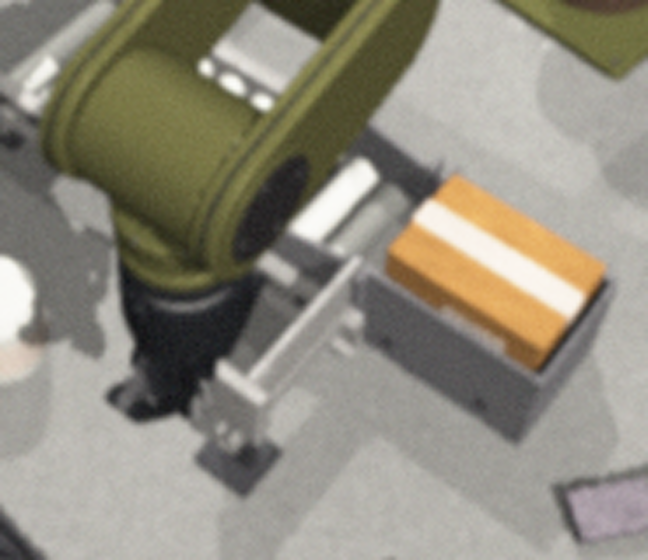

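The carton stays home (crop 495,270). The shut fingers are beyond the pull plate (crop 240,385). I'll descend and draw in slowly until contact.

```bash
python3 -m pendant '-0.006 0 0.04 0 0 0;0 0 0.045 0 0 0;0 0 0.04 0 0 0;0 -0.01 0 0 0 0;0 -0.01 0 0 0 0;0 -0.01 0 0 0 0;0 -0.008 0 0 0 0' && python3 -m pendant '0 -0.008 0 0 0 0;0 -0.008 0 0 0 0;0 -0.008 0 0 0 0;0 -0.01 0 0 0 0;0 -0.01 0 0 0 0;0 -0.01 0 0 0 0'
```

```text
clock: 11.9
eef_pos: [0.672, 0.1418, 0.2794]
orientation: [0.001, 0.658, 0.753, 0.002]
ft_force: [0.4, -0.5, 0.8]
grip_width: 0.0002
grasp_force: 0.0
clock: 12.5
eef_pos: [0.6317, 0.1366, 0.2774]
orientation: [0.001, 0.658, 0.753, 0.001]
ft_force: [2.9, 1.8, 3.6]
grip_width: 0.0
grasp_force: 1.6
```

```bash
python3 -m pendant '0 -0.012 0 0 0 0;0 -0.012 0 0 0 0;0 -0.012 0 0 0 0;0 -0.012 0 0 0 0;0 -0.012 0 0 0 0;0 -0.012 0 0 0 0;0 -0.012 0 0 0 0;0 -0.012 0 0 0 0;0 -0.012 0 0 0 0' && python3 -m pendant '0 -0.008 0 0 0 0;0 -0.005 0 0 0 0;0 -0.004 0 0 0 0;0 -0.004 0 0 0 0'
```

```text
clock: 13.4
eef_pos: [0.5508, 0.1258, 0.2764]
orientation: [-0.0, 0.658, 0.753, 0.0]
ft_force: [2.8, 1.3, 2.6]
grip_width: -0.0002
grasp_force: 1.6
clock: 13.8
eef_pos: [0.5362, 0.1237, 0.2764]
orientation: [0.001, 0.658, 0.753, 0.001]
ft_force: [11.2, 3.3, -7.1]
grip_width: -0.0003
grasp_force: 6.0
```

```bash
python3 -m pendant '0 -0.003 0 0 0 0;0 -0.003 0 0 0 0;0 0 0 0 0 0' && python3 -m pendant '0 -0.003 0 0 0 0;0 0 0 0 0 0'
```

```text
clock: 14.1
eef_pos: [0.5342, 0.1234, 0.2767]
orientation: [0.005, 0.658, 0.753, 0.006]
ft_force: [23.7, 5.0, -14.0]
grip_width: -0.0
grasp_force: 11.8
clock: 14.3
eef_pos: [0.5331, 0.1232, 0.2768]
orientation: [0.007, 0.658, 0.753, 0.008]
ft_force: [32.5, 7.4, -20.8]
grip_width: 0.0
grasp_force: 16.1
```

The force climbs while the fingers hardly move, so the gate is at its stop. I'll back off, rise and look.

```bash
python3 -m pendant '0 0.01 0 0 0 0;0 0.02 0 0 0 0;0 0.03 0 0 0 0;0 0.03 0 0 0 0;0 0 -0.05 0 0 0;0 0 -0.06 0 0 0;0 0 -0.06 0 0 0;0 0.06 0 0 0 0;0 0.06 0 0 0 0;0 0.06 0 0 0 0;0 0 0 0 0 0'
python3 - <<'E'
from h import *
o=[]
for n,b in(("scene",(190,320,240,400)),("side",(170,300,200,345))):
    c=ctrl.camera(n); i=cv2.cvtColor(c["image"],cv2.COLOR_RGB2BGR)[b[0]:b[1],b[2]:b[3]]; o.append(cv2.resize(i,(400,int(400*i.shape[0]/i.shape[1])),interpolation=cv2.INTER_CUBIC)[:320])
    for L in((86,65,135),(86,115,135),(216,90,135)):
        t=.1352;x,y,z=np.array(L)/1e3;print(n,L,np.round(proj(c,[.4416+x*np.cos(t)-y*np.sin(t),.0205+x*np.sin(t)+y*np.cos(t),z])))
cv2.imwrite("pics/end.png",np.hstack(o))
E
```

```text
clock: 15.4
eef_pos: [0.7332, 0.1497, 0.3984]
orientation: [-0.002, 0.658, 0.753, -0.003]
ft_force: [-0.2, 0.4, -0.4]
grip_width: 0.0003
grasp_force: 0.0
scene (86, 65, 135) [301. 240.]
scene (86, 115, 135) [316. 250.]
scene (216, 90, 135) [278. 279.]
side (86, 65, 135) [255. 223.]
side (86, 115, 135) [250. 235.]
side (216, 90, 135) [214. 220.]
```

View pics/end.png

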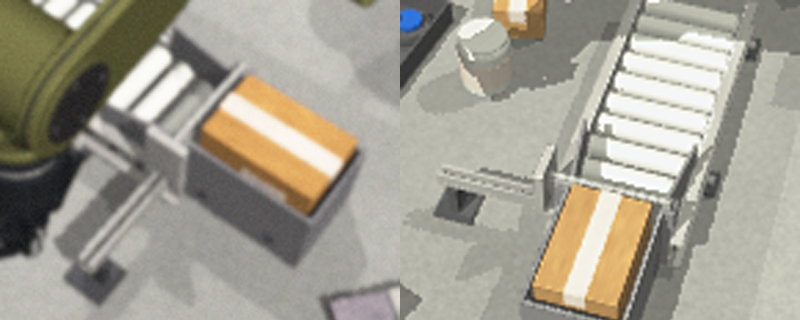

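The plate's top edge is at scene (299,242)–(315,252), where the shut position should put it. The blade spans the mouth, the carton is home and the arm is clear.

```bash
python3 -c "
from workcell import ctrl
print(ctrl.finish_job())"
```

```text
the job is handed in; nothing more can be done
None
```

I pushed the carton home against the buffer and drew the gate fully shut behind it. The arm was clear of everything when I handed the job in at about 15.5 s; no result was reported back.

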